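# Mirror the tool row for a left-handed colleague

### The arm

A 7-joint arm with a two-finger parallel gripper is mounted at the origin on a cart in front of the work surface, level with it; the furniture and walls round the work are solid. World frame = base frame: x ahead of the robot, y to its left, z up, the work surface at z = 0. Lengths are in m, angles in degrees, forces in N, time in s.
With the tool pointing down it reaches from about 0.425 to 1.025 m from the base axis. Payload 9.4 kg.
Tool frame: the origin (TCP) lies midway between the tips of the shut fingers; the grasp point (between the pads) lies 19 mm behind it; z points along the fingers, y is the line along which they close (so a half turn about z gives the same grasp; the last joint's range is limited). The gripper opens to 85 mm and grips with 20 to 120 N. Pads are 22 mm wide; open, the fingers measure 114 mm over their backs; the gripper's body (76 mm by 85 mm) begins 54 mm behind the grasp point. The pads swing forward as they close: fully open they stand 13 mm farther back than shut.
Start: joints at [-70.457, 34.337, -0.143, 91.639, 0.103, 54.024, -4.572], TCP at [0.294, 0.663, 0.2] pointing down, gripper open.
Joint ranges: [-147.43, 147.43], [-19.82, 112.94], [-74.19, 73.91], [6.32, 146.72], [-59.91, 239.91], [6.04, 106.73], [-150.56, 150.56]. Speed limits (degrees/s): [127.2, 127.2, 172.46, 172.46, 180, 180, 180].

### API

Orientations are given as a 3x3 rotation matrix whose columns are the frame's x, y, z axes.
In Python, from rig import r, get_image, workorder gives the robot as it stands.
- The arm moves only by the tool send_rows, never from a script. Its arguments are lists of equal length, an entry for each row: "dp": the shift along the tool's x, y, z in m, a list of three; "twist": the turn about the tool's z in rad. A call has 1 to 8 rows; each row is the pose to reach, as a shift and turn from the pose commanded when the call began, along the tool's axes at that moment; what a row does not reach only later rows make up. A row lasts 1/8 s, in which the tool goes at most 62.5 mm and 10.7 degrees, less where a joint would pass 70% of its speed; a pose out of reach is approached as far as the arm can. A call with a gripper value outside its range is refused whole. "claw" is the closure, from 0 (fully open) to 1 (shut), set as the call begins (left out, the last holds). The fingers move at their own pace and stop on an object; "squeeze" is the grip in N (left out, the last holds). Time passes only in rows, so rows that repeat a pose let the fingers close. It gives the time, the measured TCP pose, the force, the opening and the grip force at its end, in the units of the state.
- r.state(): the state, without advancing time (a new reading comes with each control period).
- get_image(name): name is "side" or "top" or "wrist"; returns a dict with "image" (480x640x3 uint8, red, green, blue), "vertical_fov" (degrees; the focal length in pixels is half the picture's height over the tangent of half this angle, whatever the lens; pixels are square), "cx", "cy" (the principal point, pixels), "origin" and "attitude" of the camera in the world; the wrist camera has in their place "T_tool_cam" (4x4, takes a point from camera to tool coordinates, whose origin is the TCP and whose axes are the flange's). Camera axes: x right, y up, looking along -z (the intrinsics and any distortion apply to the point x, -y, -z); pixel columns grow to the right and rows downward; lengths in m; the calibration is good to about 2 mm. A picture is of the moment at which its call begins: read the wrist's pose just before it. There is no depth.
- workorder.hand_in(): hands the job in; it is judged then, once.
The state is a dict: "t": time; "joint_positions": joint angles; "qvel": joint speeds; "joint_efforts": joint torques, N m; "position": TCP position; "tcp_rot": TCP orientation; "contact_force": force on the tool from outside, world axes, zero at the start; "torque": the same for the moment, N m; "opening": finger opening in m; "finger_force": force on a finger pad.
Only numpy, scipy, OpenCV 4.12 (cv2) and the standard library are available. Lean on these libraries where they do the work, as an engineer would, in place of code of your own. Each camera call takes 0.05 s, during which the arm holds its last target. There are 200 camera calls.

### The job

A left-handed colleague takes over the bench: move the three tools from the full rack to the empty one in reverse order, so that the left-hand tool (as seen from the robot) goes into the right-hand slot of the other rack, the middle one into the middle slot and the right-hand one into the left-hand slot. Lay each tool flat on the middle of its slot, along the slot between the pegs, and let go of it.

Things in the scene. Friction and masses are not known exactly. Their poses are not given: they have to be found in the camera images.
- marker_center (a point): Permanent marker, dark barrel with a blue cap, a straight stick 134 mm long, 12 mm wide, 12 mm high. This point is half-way up, at the middle of its length. Its y axis runs along the length, z up; it is loose and can be pinched here from above across its width.
- flux_syringe_a_center (a point): Flux syringe, pale yellow barrel with a flange and a clear plunger, 115 mm long over all, 17 mm wide, 17 mm high. This point is half-way up, at the middle of the barrel; the barrel runs from 38 mm behind (-y) to 38 mm ahead (+y) of the point. Its y axis runs along the length, z up; it is loose and can be pinched here from above across its width.
- driver_red_center (a point): Precision screwdriver, black handle with a red end cap and a thin steel blade, 153 mm long, handle 12 mm wide and 13 mm high. This point is half-way up, on the handle near the balance point; the handle runs from 36 mm behind (-y) to 54 mm ahead (+y) of the point, the thin blade goes on to 96 mm behind. Its y axis runs along the length, z up; it is loose and can be pinched here from above across its width.
- strip_marker: Fixed pale grey strip 30 x 120 x 2 mm on the old rack, long side along its y, under the marker at the start; it stays behind and shows which slot that tool came from. Origin at the centre of its underside (8 mm above the bench).
- strip_flux_syringe_a: Fixed pale grey strip 30 x 120 x 2 mm on the old rack, long side along its y, under the flux syringe at the start; it stays behind and shows which slot that tool came from. Origin at the centre of its underside (8 mm above the bench).
- strip_driver_red: Fixed pale grey strip 30 x 120 x 2 mm on the old rack, long side along its y, under the screwdriver at the start; it stays behind and shows which slot that tool came from. Origin at the centre of its underside (8 mm above the bench).
- old_rack: Fixed dark steel tool rack, board 174 (x) x 150 (y) x 8 mm, three slots centred at x = -54, 0, 54 mm, y = 0; tools lie along y on pale grey strips, top 10 mm above the bench. Origin under its centre on the bench; x points along the row, to the left as seen from the robot. Full at the start, tools in any order. Keep finger opening under 45 mm: tools lie 54 mm apart.
- new_rack: Fixed dark steel tool rack, board 174 (x) x 150 (y) x 8 mm, three slots centred at x = -54, 0, 54 mm, y = 0; tools lie along y on pale grey strips, top 10 mm above the bench. Origin under its centre on the bench; x points along the row, to the left as seen from the robot. Empty at the start; may stand left or right. Pegs 9 mm thick, 20 mm tall at y = +-55, x = +-27, +-81 mm. A wall shelf hangs 0.48 m up beyond the racks: lift low.

How it is judged:
By the outcome, as a careful person would: the job done as asked, in the order asked, and still so for the second after the job is handed in, with the robot touching nothing.
It also fails if it takes over 72 s, if anything falls off the work surface, if the arm or the gripper's body presses on something with over 40 N, if the wrist force passes 120 N, or if a joint passes its speed limit or range.

## Working session

There is one attempt and no reset: what is moved stays moved. The work goes in short steps, Python scripts to look and compute and a tool call to move; the robot and the scene stay as the last step left them, time stands still between calls to the robot, and variables do not carry over. Pictures are saved under pics/ and viewed, at most 14 in all, crops included, and the job is handed in when it is done.

Besides the shell and the picture viewer there is one more tool, called as name(argument=value, ...) on one line, values as JSON. send_rows: Moves the arm, as the interface text tells. Its arguments: {"type":"object","properties":{"dp":{"type":"array"},"twist":{"type":"array"},"claw":{"type":"number"},"squeeze":{"type":"number"}},"required":["dp","twist"]}

```bash
mkdir -p pics; ls; python3 - <<'E'
from rig import r,get_image
import cv2
s=r.state();print({k:s[k] for k in('t','position','tcp_rot','opening','contact_force')})
for n in('top','side'):
    d=get_image(n);cv2.imwrite(f'pics/{n}0.png',d['image'][:,:,::-1]);print(n,{k:v for k,v in d.items() if k!='image'})
E
```

```text
pics
{'t': 0.0, 'position': array([0.29397576, 0.66215012, 0.19891939]), 'tcp_rot': array([[-9.14002570e-01,  4.05708096e-01, -4.93127928e-04],
       [ 4.05708370e-01,  9.14001410e-01, -1.46322684e-03],
       [-1.42923354e-04, -1.53745922e-03, -9.99998808e-01]]), 'opening': 0.08561662038776474, 'contact_force': array([0.10122016, 0.57084669, 0.20234313])}
top {'vertical_fov': 48.979062528097764, 'cx': 323.4091916947285, 'cy': 235.91286090070372, 'origin': array([0.34244829, 0.22437861, 0.91104915]), 'attitude': array([[ 0.02453214,  0.99206947, -0.12327342],
       [-0.9996339 ,  0.02293571, -0.01435303],
       [-0.01141184,  0.1235804 ,  0.99226894]])}
side {'vertical_fov': 44.96812328492997, 'cx': 312.202475808167, 'cy': 234.55179801424268, 'origin': array([ 0.3883993 , -0.49030266,  0.51097808]), 'attitude': array([[ 0.99388859,  0.07100402, -0.08452164],
       [-0.1093845 ,  0.53048112, -0.84060979],
       [-0.01484954,  0.84471783,  0.53500587]])}
```

View pics/top0.png

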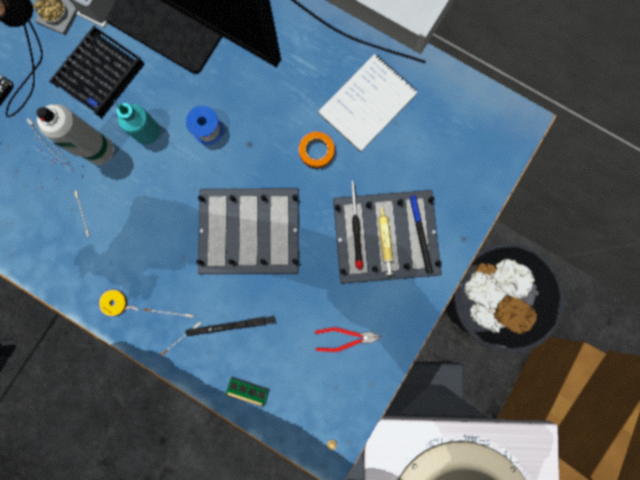

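```bash
cat > h.py <<'E'
import numpy as np,cv2
from rig import r,get_image
def ray(d,uv,z,pose=None):
    """pixels -> world points on plane z"""
    uv=np.atleast_2d(np.asarray(uv,float));f=240/np.tan(np.radians(d['vertical_fov']/2))
    v=np.c_[(uv[:,0]-d['cx'])/f,-(uv[:,1]-d['cy'])/f,-np.ones(len(uv))]
    if 'origin' in d: R,o=d['attitude'],d['origin']
    else:
        p,Q=pose;T=np.array(d['T_tool_cam']);R=Q@T[:3,:3];o=p+Q@T[:3,3]
    w=v@np.asarray(R).T
    return o+w*((z-o[2])/w[:,2])[:,None]
def shot(n,name):
    s=r.state();d=get_image(n);d['pose']=(np.array(s['position']),np.array(s['tcp_rot']))
    cv2.imwrite(f'pics/{name}.png',d['image'][:,:,::-1]);return d
def comps(m,amin=40):
    n,l,st,_=cv2.connectedComponentsWithStats(m.astype(np.uint8))
    return [np.argwhere(l==i)[:,::-1] for i in range(1,n) if st[i,4]>=amin]
E
python3 - <<'E'
import cv2
a=cv2.imread('pics/top0.png')[170:295,185:455];cv2.imwrite('pics/c1.png',cv2.resize(a,None,fx=2.95,fy=2.95,interpolation=cv2.INTER_CUBIC))
E
```

```text
(no output)
```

View pics/c1.png

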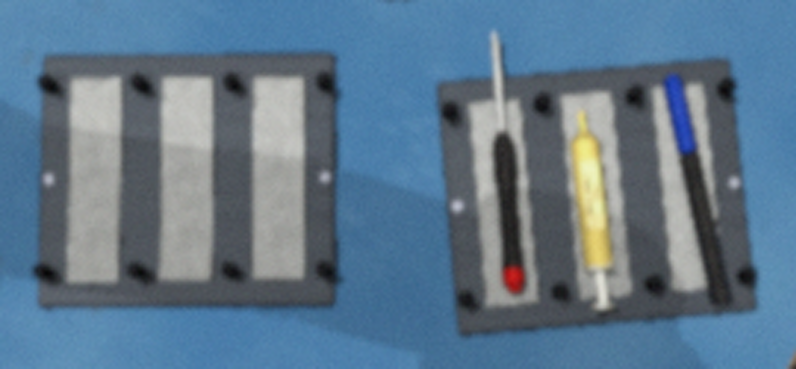

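View pics/side0.png

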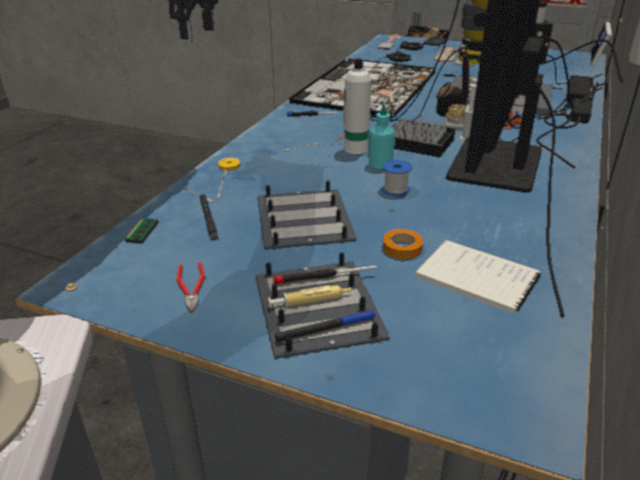

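```bash
python3 - <<'E'
from h import *
for n,box in(('top',(185,170,455,295)),('side',(250,175,400,360))):
    d=get_image(n);im=d['image'];hsv=cv2.cvtColor(im,cv2.COLOR_RGB2HSV)
    B=np.zeros((480,640),bool);B[box[1]:box[3],box[0]:box[2]]=1
    H,S,V=[hsv[...,i].astype(int) for i in range(3)]
    def rep(tag,m,z,amin):
        for c in comps(m&B,amin):
            w=ray(d,c,z)[:,:2].astype(np.float32);(cx,cy),(a,b),t=cv2.minAreaRect(w)
            mu=w.mean(0);e=np.linalg.svd(w-mu,full_matrices=False)[2][0]
            e=e*np.sign(e[0]);print(n,tag,len(c),'rect',np.round([cx,cy,a,b],4),'mean',mu.round(4),'ang',np.degrees(np.arctan2(e[1],e[0])).round(1))
    rep('strip',(S<45)&(V>105),.010,100)
    rep('yellow',(H>18)&(H<35)&(S>70)&(V>120),.0185,40)
    rep('red',((H<8)|(H>172))&(S>120),.016,8)
    rep('blue',(H>112)&(H<130)&(S>150),.016,20)
    rep('dark',(V<45),.016,20)
    # dark board
    print('px V board', np.median(V[B&(S<90)&(V<110)&(V>50)]))
E
```

```text
top strip 1030 rect [0.4705 0.1854 0.1596 0.0351] mean [0.4621 0.1851] ang 4.8
top strip 2827 rect [0.464  0.3972 0.1119 0.1325] mean [0.4642 0.3965] ang 7.1
top strip 1339 rect [0.465  0.3206 0.1224 0.0434] mean [0.465  0.3152] ang 2.6
top strip 226 rect [0.4866 0.0642 0.0812 0.0116] mean [0.4925 0.0662] ang 9.1
top strip 608 rect [0.4627 0.083  0.1245 0.0196] mean [0.4532 0.0825] ang 9.7
top strip 861 rect [0.4556 0.1283 0.1288 0.0341] mean [0.4584 0.1274] ang 5.8
top yellow 403 rect [0.4598 0.1333 0.0887 0.0168] mean [0.4538 0.1326] ang 7.4
top red 55 rect [0.407  0.1757 0.0136 0.0102] mean [0.4074 0.1759] ang 9.0
top blue 128 rect [0.5048 0.0811 0.0453 0.0088] mean [0.5049 0.0811] ang 12.9
top dark 20 rect [0.5173 0.3417 0.0071 0.0069] mean [0.5171 0.3421] ang 40.5
top dark 21 rect [0.5207 0.054  0.0086 0.0074] mean [0.5206 0.0545] ang -2.2
top dark 21 rect [0.5156 0.1069 0.007  0.0069] mean [0.5153 0.1072] ang -19.6
top dark 27 rect [0.4696 0.0735 0.0178 0.0062] mean [0.4685 0.0739] ang 15.7
top dark 101 rect [0.4393 0.1789 0.0448 0.0071] mean [0.4379 0.1789] ang 5.4
top dark 21
[... 1902 characters left out ...]
[0.5018 0.214  0.0263 0.0059] mean [0.5017 0.2125] ang 81.4
side dark 45 rect [0.3922 0.2003 0.0299 0.0058] mean [0.3922 0.1993] ang 86.6
side dark 242 rect [0.4504 0.1762 0.0752 0.0128] mean [0.45   0.1765] ang 4.5
side dark 53 rect [0.508  0.1607 0.0284 0.0057] mean [0.5082 0.16  ] ang 77.9
side dark 55 rect [0.3988 0.1493 0.0272 0.0069] mean [0.3982 0.1475] ang 87.3
side dark 57 rect [0.5137 0.1059 0.0255 0.0054] mean [0.5137 0.1056] ang 76.5
side dark 65 rect [0.4036 0.0933 0.0279 0.0065] mean [0.4039 0.0933] ang 87.2
side dark 400 rect [0.4394 0.0505 0.0894 0.0313] mean [0.4302 0.0561] ang 19.4
side dark 67 rect [0.5197 0.0529 0.0266 0.0061] mean [0.5193 0.0517] ang 74.2
px V board 81.0
```

send_rows(dp=[[-0.275,-0.202,-0.05],[-0.275,-0.202,-0.05],[-0.275,-0.202,-0.05],[-0.275,-0.202,-0.05],[-0.275,-0.202,-0.05],[-0.275,-0.202,-0.05],[-0.275,-0.202,-0.05],[-0.275,-0.202,-0.05]], twist=[-0.447,-0.447,-0.447,-0.447,-0.447,-0.447,-0.447,-0.447], claw=0.5)

```text
t: 1.2
position: [0.4631, 0.3671, 0.2497]
tcp_rot: [[-1.0, -0.03, -0.0], [-0.03, 1.0, 0.0], [0.0, 0.001, -1.0]]
contact_force: [-0.5, 1.5, 0.6]
opening: 0.0428
finger_force: 0.0
```

```bash
python3 - <<'E'
from h import *
d=shot('wrist','w1');print({k:v for k,v in d.items() if k!='image'},r.state()['t'],r.state()['joint_positions'])
E
```

```text
{'vertical_fov': 66.31371852313367, 'cx': 317.2341633583896, 'cy': 245.31354085744402, 'T_tool_cam': array([[ 1.19226774e-03,  9.50213284e-01,  3.11597967e-01,
         8.01040810e-02],
       [ 9.99999132e-01, -9.58233434e-04, -9.04179726e-04,
        -1.56225291e-04],
       [-5.60579997e-04,  3.11598774e-01, -9.50213602e-01,
        -1.74383304e-01],
       [ 0.00000000e+00,  0.00000000e+00,  0.00000000e+00,
         1.00000000e+00]]), 'pose': (array([0.46307716, 0.36714614, 0.24973627]), array([[-9.99557792e-01, -2.97340091e-02, -3.31182426e-04],
       [-2.97341704e-02,  9.99557720e-01,  4.93532367e-04],
       [ 3.16361255e-04,  5.03161557e-04, -9.99999823e-01]]))} 1.25 [-38.94090037  22.19147141  -6.94281171 106.2226761    3.28310668
  51.78202921  44.36273094]
```

View pics/w1.png

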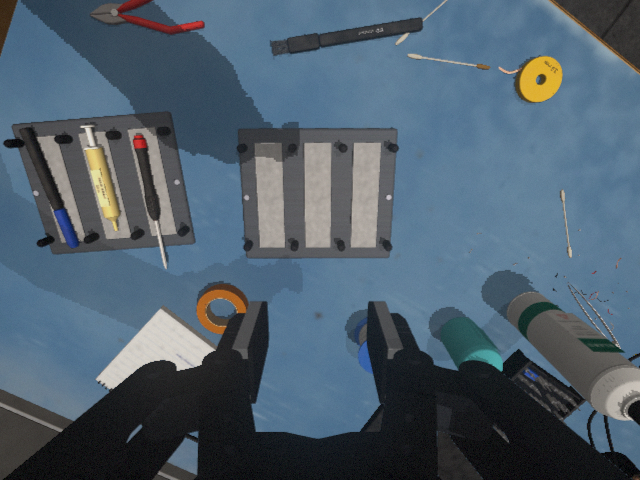

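```bash
cat >> h.py <<'E'
def rep(d,tag,m,z,amin):
    for c in comps(m,amin):
        w=ray(d,c,z,d.get('pose'))[:,:2].astype(np.float32);(cx,cy),(a,b),t=cv2.minAreaRect(w)
        mu=w.mean(0);e=np.linalg.svd(w-mu,full_matrices=False)[2][0];e=e*np.sign(e[0]);p=(w-mu)@e
        print(tag,len(c),'rect',np.round([cx,cy],4),'size',np.round([a,b],4),'mean',mu.round(4),'ang',np.degrees(np.arctan2(e[1],e[0])).round(1),'ends',(mu+e*p.min()).round(4),(mu+e*p.max()).round(4))
E
python3 - <<'E'
from h import *
s=r.state();d=get_image('wrist');d['pose']=(s['position'],s['tcp_rot'])
hsv=cv2.cvtColor(d['image'],cv2.COLOR_RGB2HSV);H,S,V=[hsv[...,i].astype(int) for i in range(3)]
B=np.zeros((480,640),bool);B[110:270,0:405]=1
rep(d,'strip',B&(S<45)&(V>105),.010,150)
rep(d,'yellow',B&(H>18)&(H<35)&(S>70)&(V>120),.0185,40)
rep(d,'red',B&((H<8)|(H>172))&(S>120),.016,8)
rep(d,'blue',B&(H>112)&(H<130)&(S>150),.016,20)
rep(d,'dark',B&(V<42),.016,80)
E
```

```text
strip 1485 rect [0.4533 0.1278] size [0.1277 0.0307] mean [0.4535 0.1286] ang 6.5 ends [0.3898 0.1214] [0.5167 0.1358]
strip 1959 rect [0.4719 0.1841] size [0.1618 0.0307] mean [0.4573 0.1845] ang 4.6 ends [0.3913 0.1792] [0.5525 0.1921]
strip 1382 rect [0.4613 0.0845] size [0.1198 0.0201] mean [0.4511 0.0805] ang 9.9 ends [0.4031 0.0722] [0.521  0.0927]
strip 2822 rect [0.4608 0.3673] size [0.1192 0.0308] mean [0.4585 0.3673] ang 1.6 ends [0.4012 0.3656] [0.5204 0.369 ]
strip 2819 rect [0.4591 0.4214] size [0.1191 0.0309] mean [0.4566 0.4214] ang 1.7 ends [0.3995 0.4196] [0.5186 0.4232]
strip 2445 rect [0.4657 0.3135] size [0.1128 0.0306] mean [0.4676 0.3135] ang 2.4 ends [0.4093 0.311 ] [0.5222 0.3158]
yellow 1171 rect [0.4594 0.1314] size [0.0911 0.0179] mean [0.4534 0.1306] ang 7.6 ends [0.4142 0.1254] [0.5046 0.1374]
red 150 rect [0.4057 0.175 ] size [0.0137 0.0133] mean [0.4062 0.1751] ang -2.3 ends [0.3988 0.1754] [0.4127 0.1749]
blue 246 rect [0.5052 0.0782] size [0.0459 0.0093] mean [0.505  0.0777] ang 12.8 ends [0.4829 0.0726] [0.5277 0.0829]
dark 484 rect [0.4379 0.0693] s
[... 333 characters left out ...]
ect [0.4056 0.0943] size [0.0082 0.0183] mean [0.4055 0.0945] ang -84.9 ends [0.4048 0.1034] [0.4064 0.0851]
dark 149 rect [0.4115 0.0414] size [0.0095 0.0227] mean [0.4112 0.0414] ang -84.8 ends [0.4101 0.0529] [0.4122 0.0298]
dark 117 rect [0.4376 0.1822] size [0.0509 0.0043] mean [0.4355 0.182 ] ang 5.2 ends [0.4122 0.1799] [0.4629 0.1845]
dark 82 rect [0.5092 0.1603] size [0.0079 0.0171] mean [0.5089 0.1607] ang -56.0 ends [0.5044 0.1674] [0.514  0.1531]
dark 102 rect [0.5152 0.1065] size [0.0084 0.0186] mean [0.5152 0.1064] ang -61.5 ends [0.5107 0.1147] [0.5196 0.0982]
dark 119 rect [0.5214 0.0526] size [0.0093 0.0221] mean [0.5207 0.0533] ang -65.6 ends [0.5164 0.0626] [0.5256 0.0423]
```

send_rows(dp=[[0.013,-0.185,0.1],[0.013,-0.185,0.1],[0.013,-0.185,0.1],[0.013,-0.185,0.1],[0.013,-0.185,0.1],[0.013,-0.185,0.1]], twist=[-0.08,-0.08,-0.08,-0.08,-0.08,-0.08])

```text
t: 2.05
position: [0.4567, 0.1836, 0.1504]
tcp_rot: [[-0.994, -0.111, 0.001], [-0.111, 0.994, 0.002], [-0.002, 0.001, -1.0]]
contact_force: [0.0, -0.5, -0.8]
opening: 0.0429
finger_force: 0.0
```

```bash
python3 - <<'E'
from h import *
d=shot('wrist','w2')
hsv=cv2.cvtColor(d['image'],cv2.COLOR_RGB2HSV);H,S,V=[hsv[...,i].astype(int) for i in range(3)]
B=np.zeros((480,640),bool);B[:330]=1
rep(d,'strip',B&(S<45)&(V>105),.010,400)
rep(d,'yellow',B&(H>18)&(H<35)&(S>70)&(V>120),.0185,40)
rep(d,'red',B&((H<8)|(H>172))&(S>120),.016,100)
rep(d,'blue',B&(H>112)&(H<130)&(S>150),.016,100)
rep(d,'dark',B&(V<42),.016,300)
E
```

```text
strip 722 rect [ 0.3857 -0.0053] size [0.0171 0.0334] mean [ 0.3853 -0.0047] ang -27.0 ends [0.3713 0.0025] [ 0.401  -0.0127]
strip 2527 rect [0.4536 0.1276] size [0.1253 0.0306] mean [0.4553 0.1263] ang 5.7 ends [0.3913 0.1199] [0.5162 0.1325]
strip 3127 rect [0.4717 0.1849] size [0.1665 0.0331] mean [0.4554 0.1838] ang 4.8 ends [0.3886 0.1782] [0.5547 0.1921]
strip 1791 rect [0.4619 0.0826] size [0.1194 0.0176] mean [0.4585 0.0821] ang 9.1 ends [0.403  0.0732] [0.5208 0.0921]
strip 4304 rect [0.4624 0.3136] size [0.1204 0.0306] mean [0.4591 0.3134] ang 1.8 ends [0.4021 0.3116] [0.5226 0.3154]
strip 4229 rect [0.4606 0.3674] size [0.1205 0.0303] mean [0.4575 0.3674] ang 1.8 ends [0.4004 0.3656] [0.5209 0.3694]
strip 4109 rect [0.4588 0.4213] size [0.1204 0.03  ] mean [0.4562 0.4215] ang 1.6 ends [0.3987 0.4199] [0.519  0.4232]
strip 478 rect [0.4854 0.0661] size [0.0756 0.0092] mean [0.4945 0.0658] ang 9.4 ends [0.4483 0.0582] [0.5232 0.0706]
yellow 1515 rect [0.4599 0.1324] size [0.0908 0.017 ] mean [0.4533 0.1318] ang 7.7 ends [0.4148 0.1266] [0.5049 0.1388]
red 990 rect [0.2961 0.2082] size [0.0749 0.0126] mean [0.2954 0.209 ] ang 88.0 ends [0.2941 0.1708] [0.2967 0.2456]
red 174 rect [0.4076 0.1757] size [0.0089 0.0116] mean [0.4078 0.1756] ang -86.4 ends [0.4074 0.1817] [0.4081 0.1698]
blue 455 rect [0.5054 0.0804] size [0.0458 0.0115] mean [0.5039 0.0795] ang 11.0 ends [0.4829 0.0754] [0.528  0.0842]
dark 4569 rect [ 0.3596 -0.0088] size [0.0509 0.1017] mean [ 0.3589 -0.0098] ang -31.3 ends [0.3151 0.0169] [ 0.402  -0.0359]
dark 412 rect [0.4228 0.0618] size [0.0558 0.0128] mean [0.4154 0.0626] ang 15.4 ends [0.3953 0.0571] [0.4493 0.072 ]
```

View pics/w2.png

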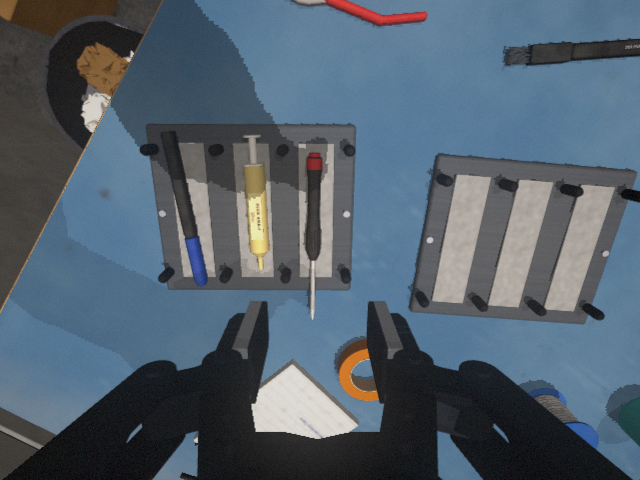

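```bash
python3 - <<'E'
from h import *
d=get_image('wrist');s=r.state();P=(s['position'],s['tcp_rot'])
for n,z,uv in(('drv',.0165,[(314.5,152),(312.5,258),(312,319)]),('syr',.0185,[(252,135),(254,165),(259,254),(261,271)]),('mk',.016,[(169,132),(202,285)])):
    w=ray(d,uv,z,P)[:,:2];print(n,w.round(4).tolist(),np.degrees(np.arctan2(*(w[-1]-w[0])[::-1])),np.linalg.norm(w-w[0],axis=1).round(4))
E
```

```text
drv [[0.3983, 0.1748], [0.49, 0.1832], [0.5511, 0.1894]] 5.453005433274348 [0.     0.092  0.1535]
syr [[0.3907, 0.1238], [0.414, 0.1268], [0.4908, 0.1357], [0.5068, 0.1385]] 7.239466204378747 [0.     0.0235 0.1008 0.117 ]
mk [[0.396, 0.0571], [0.5277, 0.0854]] 12.134797658955236 [0.     0.1347]
```

send_rows(dp=[[0.002,-0.003,0.05],[0.002,-0.003,0.1],[0.002,-0.003,0.12],[0.002,-0.003,0.13],[0.002,-0.003,0.137],[0.002,-0.003,0.137]], twist=[0.017,0.017,0.017,0.017,0.017,0.017])

```text
t: 2.9
position: [0.4546, 0.1784, 0.0131]
tcp_rot: [[-0.996, -0.093, 0.001], [-0.093, 0.996, 0.0], [-0.001, 0.0, -1.0]]
contact_force: [-0.0, 0.2, -0.0]
opening: 0.0424
finger_force: 0.0
```

send_rows(dp=[[0,0,0],[0,0,0],[0,0,0],[0,0,0],[0,0,0],[0,0,0]], twist=[0,0,0,0,0,0], claw=1, squeeze=40)

```text
t: 3.65
position: [0.4543, 0.1779, 0.0128]
tcp_rot: [[-0.996, -0.092, -0.0], [-0.092, 0.996, -0.0], [0.0, -0.0, -1.0]]
contact_force: [0.1, -0.5, 0.1]
opening: 0.0001
finger_force: 0.0
```

```bash
python3 - <<'E'
from h import *
d=shot('wrist','w3');e=shot('side','s3')
a=d['image'];b=e['image'][200:380,220:420]
b=cv2.resize(b,(533,480));
cv2.imwrite('pics/c3.png',cv2.resize(np.hstack([a,b])[:,:,::-1],(800,327)))
E
```

```text
(no output)
```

View pics/c3.png

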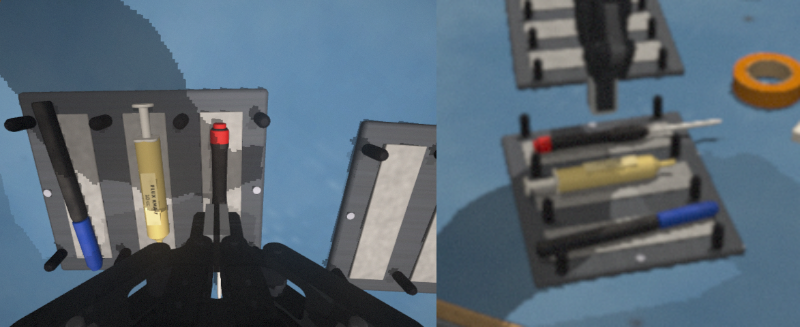

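```bash
python3 - <<'E'
from h import *
a=cv2.imread('pics/s3.png')[200:300,260:380];b=cv2.imread('pics/w3.png')[250:350,260:380]
cv2.imwrite('pics/c4.png',cv2.resize(np.hstack([a,b]),(800,333),interpolation=cv2.INTER_CUBIC))
def proj(d,p):
    f=240/np.tan(np.radians(d['vertical_fov']/2));v=d['attitude'].T@(np.array(p)-d['origin']);return (d['cx']-f*v[0]/v[2]).round(1),(d['cy']+f*v[1]/v[2]).round(1)
e=get_image('side');s=r.state();p=s['position'];print(s['joint_positions'])
for z in(0,.02,.03,.04):print(z,proj(e,p+[0,0,z]))
E
```

```text
[-25.92219267  36.67249869  -3.06896336 130.36465813   8.09992145
  13.1305225   59.00797561]
0 (np.float64(312.1), np.float64(277.5))
0.02 (np.float64(311.9), np.float64(266.1))
0.03 (np.float64(311.8), np.float64(260.3))
0.04 (np.float64(311.6), np.float64(254.5))
```

View pics/c4.png

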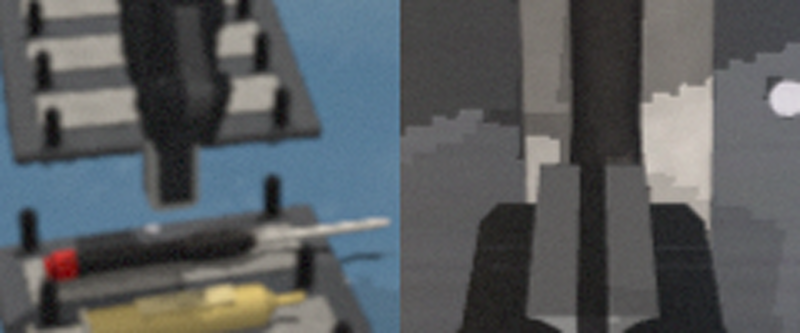

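send_rows(dp=[[0,0,0],[0,0.002,0],[0,0.002,0],[0,0.002,0.008],[0,0.002,0.016],[0,0.002,0.022],[0,0.002,0.022]], twist=[0,0,0,0,0,0,0], claw=0.5)

```text
t: 4.68
position: [0.4537, 0.1797, -0.0099]
tcp_rot: [[-0.996, -0.092, -0.001], [-0.092, 0.996, -0.001], [0.001, -0.001, -1.0]]
contact_force: [-0.4, -0.5, 0.5]
opening: 0.0427
finger_force: 0.0
```

```bash
python3 - <<'E'
from h import *
d=shot('wrist','w4');e=shot('side','s4');print(r.state()['joint_positions'].round(1))
a=cv2.imread('pics/s4.png')[180:300,240:400];b=cv2.imread('pics/w4.png')[220:340,240:400]
cv2.imwrite('pics/c5.png',cv2.resize(np.hstack([a,b]),(800,300),interpolation=cv2.INTER_CUBIC))
E
```

```text
[-26.7  39.2  -2.3 130.8   8.4  10.2  58.5]
```

View pics/c5.png

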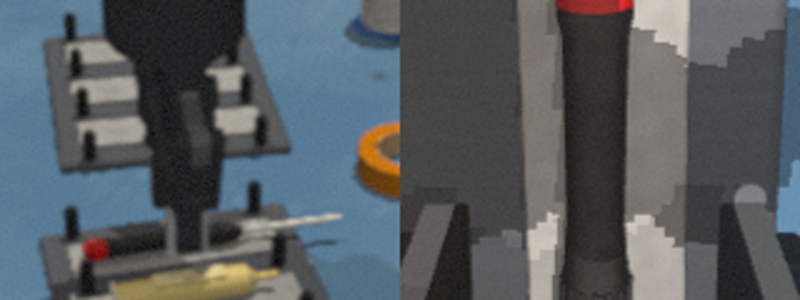

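send_rows(dp=[[0,0,0.004],[0,0,0.004],[0,0,0.004]], twist=[0,0,0])

```text
t: 5.15
position: [0.4541, 0.1799, -0.0132]
tcp_rot: [[-0.996, -0.092, 0.0], [-0.092, 0.996, -0.0], [-0.0, -0.0, -1.0]]
contact_force: [0.3, 0.1, 0.2]
opening: 0.0425
finger_force: 0.0
```

send_rows(dp=[[0,0,0],[0,0,0],[0,0,0],[0,0,0],[0,0,0]], twist=[0,0,0,0,0], claw=1)

```text
t: 5.78
position: [0.4542, 0.1799, -0.013]
tcp_rot: [[-0.996, -0.092, 0.0], [-0.092, 0.996, 0.0], [-0.0, 0.0, -1.0]]
contact_force: [-0.6, -0.4, 5.8]
opening: 0.0117
finger_force: 39.3
```

send_rows(dp=[[0,0,-0.03],[0,0,-0.07],[-0.02,0.1325,-0.07],[-0.02,0.1325,-0.07],[-0.02,0.1325,-0.07],[-0.02,0.1325,-0.07],[-0.02,0.1325,-0.07]], twist=[0,0,0.062,0.062,0.062,0.062,0.062])

```text
t: 6.65
position: [0.4617, 0.3116, 0.0565]
tcp_rot: [[-1.0, -0.029, -0.001], [-0.029, 1.0, -0.002], [0.001, -0.002, -1.0]]
contact_force: [0.3, -0.1, -0.8]
opening: 0.0114
finger_force: 39.2
```

```bash
python3 - <<'E'
from h import *
d=shot('wrist','w5')
hsv=cv2.cvtColor(d['image'],cv2.COLOR_RGB2HSV);H,S,V=[hsv[...,i].astype(int) for i in range(3)]
B=np.zeros((480,640),bool);B[:330]=1
rep(d,'strip',B&(S<45)&(V>105),.010,400)
s=r.state();print(s['position'],s['joint_positions'].round(1))
E
```

```text
strip 8808 rect [0.4516 0.1817] size [0.1198 0.0308] mean [0.4476 0.1813] ang 6.4 ends [0.3921 0.1751] [0.5111 0.1884]
strip 23599 rect [0.4498 0.3927] size [0.1237 0.1169] mean [0.4461 0.395 ] ang 15.3 ends [0.3784 0.3765] [0.5168 0.4143]
strip 2780 rect [0.4571 0.1285] size [0.1202 0.0307] mean [0.4648 0.1361] ang 1.1 ends [0.3962 0.1348] [0.5174 0.1371]
strip 3258 rect [0.4468 0.3278] size [0.1037 0.0461] mean [0.4331 0.3197] ang 13.9 ends [0.3984 0.3111] [0.4995 0.3361]
strip 418 rect [0.468  0.3008] size [0.0717 0.0053] mean [0.4705 0.3015] ang 1.8 ends [0.4321 0.3003] [0.5037 0.3026]
[0.46184471 0.31161304 0.05661116] [-38.2  34.7  -2.4 120.2   3.3  25.2  48.4]
```

View pics/w5.png

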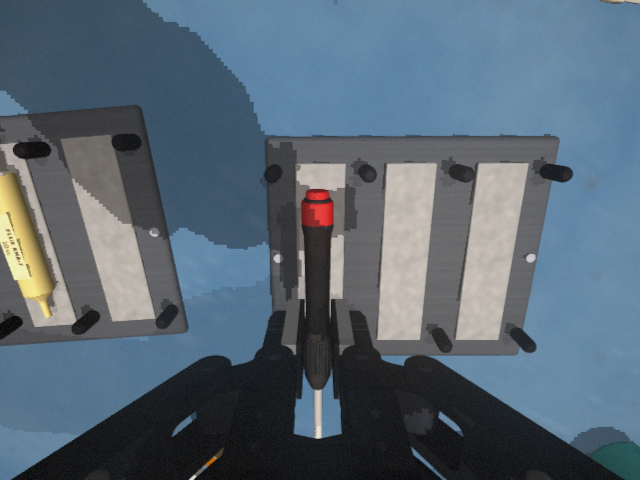

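send_rows(dp=[[0,0.002,0.03],[0,0.002,0.055],[0,0.002,0.064],[0,0.002,0.068],[0,0.002,0.068],[0,0.002,0.068]], twist=[0,0,0,0,0,0])

```text
t: 7.45
position: [0.4621, 0.3158, -0.0105]
tcp_rot: [[-1.0, -0.03, 0.001], [-0.03, 1.0, 0.001], [-0.001, 0.001, -1.0]]
contact_force: [0.8, 0.1, -0.5]
opening: 0.0115
finger_force: 39.2
```

send_rows(dp=[[0,0,0],[0,0,0],[0,0,0],[0,0,0]], twist=[0,0,0,0], claw=0.5)

```text
t: 7.95
position: [0.4618, 0.3157, -0.0112]
tcp_rot: [[-1.0, -0.03, 0.0], [-0.03, 1.0, -0.0], [-0.0, -0.0, -1.0]]
contact_force: [0.0, -0.2, -0.1]
opening: 0.0427
finger_force: 0.0
```

send_rows(dp=[[0,0,-0.04],[0,0,-0.09],[0.015,-0.184,-0.09],[0.015,-0.184,-0.09],[0.015,-0.184,-0.09],[0.015,-0.184,-0.09],[0.015,-0.184,-0.09],[0.015,-0.184,-0.09]], twist=[0,0,-0.098,-0.098,-0.098,-0.098,-0.098,-0.098])

```text
t: 8.95
position: [0.4526, 0.1329, 0.0788]
tcp_rot: [[-0.992, -0.13, 0.0], [-0.13, 0.992, 0.001], [-0.001, 0.001, -1.0]]
contact_force: [0.3, 1.2, 0.1]
opening: 0.0427
finger_force: 0.0
```

```bash
python3 - <<'E'
from h import *
d=shot('wrist','w6')
hsv=cv2.cvtColor(d['image'],cv2.COLOR_RGB2HSV);H,S,V=[hsv[...,i].astype(int) for i in range(3)]
B=np.zeros((480,640),bool);B[:330]=1
rep(d,'strip',B&(S<45)&(V>105),.010,900)
rep(d,'yellow',B&(H>18)&(H<35)&(S>70)&(V>90),.0185,100)
rep(d,'red',B&((H<8)|(H>172))&(S>120),.016,100)
s=r.state();print(s['position'],s['joint_positions'].round(1))
E
```

```text
strip 1764 rect [ 0.3758 -0.0062] size [0.0247 0.0461] mean [ 0.382  -0.0071] ang -41.5 ends [0.3594 0.0129] [ 0.3946 -0.0183]
strip 9472 rect [0.4389 0.1869] size [0.1337 0.0684] mean [0.43   0.1834] ang 6.3 ends [0.3787 0.1778] [0.5101 0.1923]
strip 3948 rect [0.4536 0.128 ] size [0.1268 0.0303] mean [0.4499 0.1249] ang 4.9 ends [0.3904 0.1197] [0.5172 0.1307]
strip 2881 rect [0.4549 0.0835] size [0.1077 0.0186] mean [0.4456 0.0799] ang 9.4 ends [0.4026 0.0728] [0.5086 0.0903]
strip 1937 rect [0.4497 0.3129] size [0.0943 0.03  ] mean [0.445  0.3047] ang -2.5 ends [0.4014 0.3065] [0.4974 0.3024]
strip 1989 rect [0.4555 0.3542] size [0.0789 0.0277] mean [0.4617 0.3621] ang 13.0 ends [0.4139 0.3511] [0.4896 0.3685]
yellow 2461 rect [0.4602 0.1326] size [0.0906 0.0168] mean [0.4527 0.1318] ang 7.2 ends [0.4152 0.127 ] [0.5051 0.1384]
red 1147 rect [0.2982 0.2153] size [0.0078 0.0577] mean [0.2974 0.2179] ang -83.4 ends [0.2944 0.2439] [0.301  0.1865]
red 443 rect [0.4135 0.3154] size [0.0148 0.0166] mean [0.4141 0.3154] ang 66.8 ends [0.4106 0.3075] [0.4179 0.3244]
[0.45249465 0.13291629 0.07873103] [-19.   28.8  -6.  130.2   7.9  21.2  65.9]
```

View pics/w6.png

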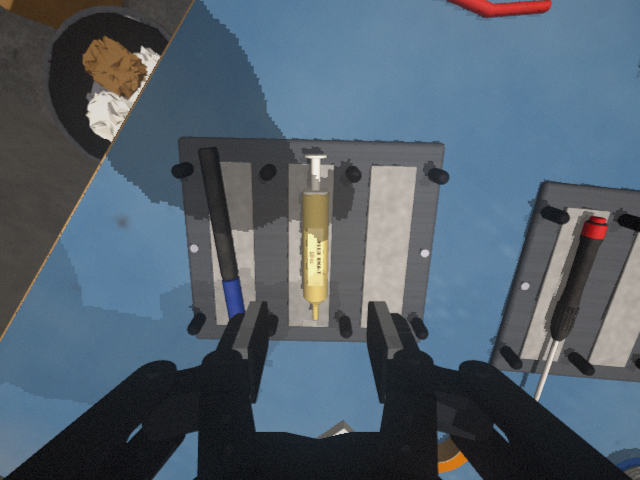

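send_rows(dp=[[0,-0.001,0.04],[0,-0.001,0.07],[0,-0.001,0.082],[0,-0.001,0.089],[0,-0.001,0.089]], twist=[0,0,0,0,0])

```text
t: 9.62
position: [0.4526, 0.1307, -0.0101]
tcp_rot: [[-0.992, -0.128, 0.0], [-0.128, 0.992, 0.0], [-0.0, 0.0, -1.0]]
contact_force: [0.7, -0.3, 0.6]
opening: 0.0426
finger_force: 0.0
```

send_rows(dp=[[0,0,0],[0,0,0],[0,0,0],[0,0,0],[0,0,0]], twist=[0,0,0,0,0], claw=1)

```text
t: 10.25
position: [0.4529, 0.1304, -0.0093]
tcp_rot: [[-0.992, -0.128, 0.001], [-0.128, 0.992, 0.001], [-0.002, 0.0, -1.0]]
contact_force: [-1.5, 0.3, 5.0]
opening: 0.0152
finger_force: 39.0
```

send_rows(dp=[[0,0,-0.03],[0,0,-0.07],[-0.038,0.234,-0.07],[-0.038,0.234,-0.07],[-0.038,0.234,-0.07],[-0.038,0.234,-0.07],[-0.038,0.234,-0.07],[-0.038,0.234,-0.07]], twist=[0,0,0.098,0.098,0.098,0.098,0.098,0.098])

```text
t: 11.25
position: [0.46, 0.3665, 0.06]
tcp_rot: [[-1.0, -0.03, -0.0], [-0.03, 1.0, -0.001], [0.0, -0.001, -1.0]]
contact_force: [0.2, 0.2, -0.4]
opening: 0.0154
finger_force: 39.3
```

send_rows(dp=[[0,0,0],[0,0,0.02]], twist=[0,0])

```text
t: 11.5
position: [0.4615, 0.3665, 0.041]
tcp_rot: [[-1.0, -0.028, 0.002], [-0.028, 1.0, 0.001], [-0.002, 0.001, -1.0]]
contact_force: [0.1, 0.0, 0.5]
opening: 0.0154
finger_force: 39.3
```

send_rows(dp=[[0,0.0005,0.03],[0,0.0005,0.042],[0,0.0005,0.049],[0,0.0005,0.049],[0,0.0005,0.049]], twist=[0,0,0,0,0])

```text
t: 12.12
position: [0.4607, 0.3678, -0.0086]
tcp_rot: [[-1.0, -0.03, 0.001], [-0.03, 1.0, 0.001], [-0.001, 0.001, -1.0]]
contact_force: [0.2, -0.0, -0.2]
opening: 0.0153
finger_force: 39.3
```

send_rows(dp=[[0,0,0],[0,0,0],[0,0,0],[0,0,0]], twist=[0,0,0,0], claw=0.5)

```text
t: 12.62
position: [0.4603, 0.3678, -0.0092]
tcp_rot: [[-1.0, -0.03, 0.0], [-0.03, 1.0, -0.0], [-0.0, -0.0, -1.0]]
contact_force: [-0.4, 0.2, -0.9]
opening: 0.0429
finger_force: 0.0
```

send_rows(dp=[[0,0,-0.04],[0,0,-0.09],[0.0075,-0.2965,-0.09],[0.0075,-0.2965,-0.09],[0.0075,-0.2965,-0.09],[0.0075,-0.2965,-0.09],[0.0075,-0.2965,-0.09],[0.0075,-0.2965,-0.09]], twist=[0,0,-0.1815,-0.1815,-0.1815,-0.1815,-0.1815,-0.1815])

```text
t: 13.62
position: [0.4613, 0.067, 0.0809]
tcp_rot: [[-0.979, -0.204, -0.001], [-0.204, 0.979, -0.002], [0.001, -0.001, -1.0]]
contact_force: [-0.2, 1.5, 0.1]
opening: 0.0429
finger_force: 0.0
```

send_rows(dp=[[0,0,0],[0,0,0]], twist=[0,0])

```text
t: 13.88
position: [0.4619, 0.0728, 0.0808]
tcp_rot: [[-0.977, -0.212, 0.0], [-0.212, 0.977, 0.001], [-0.001, 0.001, -1.0]]
contact_force: [-0.3, 0.7, -0.5]
opening: 0.0426
finger_force: 0.0
```

```bash
python3 - <<'E'
from h import *
d=shot('wrist','w7')
hsv=cv2.cvtColor(d['image'],cv2.COLOR_RGB2HSV);H,S,V=[hsv[...,i].astype(int) for i in range(3)]
B=np.zeros((480,640),bool);B[:330]=1
rep(d,'yellow',B&(H>18)&(H<35)&(S>70)&(V>90),.0185,100)
rep(d,'blue',B&(H>112)&(H<130)&(S>150),.016,100)
rep(d,'dark',B&(V<42),.016,300)
s=r.state();print(s['position'],s['joint_positions'].round(1))
E
```

```text
blue 565 rect [0.5041 0.0802] size [0.0417 0.0106] mean [0.5041 0.0806] ang 11.8 ends [0.4835 0.0763] [0.5244 0.0848]
dark 5124 rect [ 0.368  -0.0553] size [0.0538 0.0858] mean [ 0.3642 -0.0607] ang -38.6 ends [ 0.3301 -0.0335] [ 0.3968 -0.0868]
dark 316 rect [0.4257 0.2698] size [0.0725 0.004 ] mean [0.42   0.2689] ang 1.4 ends [0.3895 0.2681] [0.462  0.2699]
dark 334 rect [0.523  0.0493] size [0.0153 0.0239] mean [0.5229 0.0482] ang -28.9 ends [0.5129 0.0537] [0.5346 0.0417]
[0.46181911 0.0727376  0.08076854] [-10.4  28.5  -7.6 130.6   9.9  21.4  76. ]
```

View pics/w7.png

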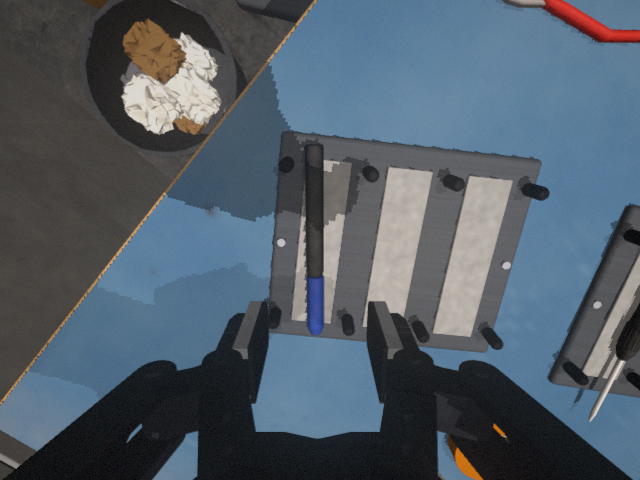

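send_rows(dp=[[0,-0.001,0.04],[0,-0.001,0.07],[0,-0.001,0.084],[0,-0.001,0.092],[0,-0.001,0.092]], twist=[0,0,0,0,0])

```text
t: 14.55
position: [0.4619, 0.0705, -0.0112]
tcp_rot: [[-0.978, -0.211, -0.0], [-0.211, 0.978, -0.0], [0.0, -0.0, -1.0]]
contact_force: [-0.3, 1.3, 0.1]
opening: 0.043
finger_force: 0.0
```

send_rows(dp=[[0,0,0],[0,0,0],[0,0,0],[0,0,0],[0,0,0]], twist=[0,0,0,0,0], claw=1)

```text
t: 15.18
position: [0.4623, 0.0703, -0.0105]
tcp_rot: [[-0.978, -0.21, 0.001], [-0.21, 0.978, 0.0], [-0.001, 0.0, -1.0]]
contact_force: [-0.4, 1.2, 6.8]
opening: 0.0094
finger_force: 39.4
```

```bash
python3 - <<'E'
from h import *
s=r.state();d=get_image('top');print(s['position'],s['joint_positions'].round(1))
w=ray({'vertical_fov':66.31371852,'cx':317.234,'cy':245.3135,'T_tool_cam':get_image('wrist')['T_tool_cam']},[(313.5,144.5),(316,334)],.016,(np.array([.46182,.07274,.08077]),np.array([[-.977,-.212,0],[-.212,.977,.001],[-.001,.001,-1]])))
print(w,w.mean(0))
E
```

```text
[ 0.46232986  0.07030005 -0.01052142] [-13.7  39.   -2.8 133.5  13.2   7.7  73.2]
[[0.39551921 0.05603094 0.016     ]
 [0.52823001 0.08645489 0.016     ]] [0.46187461 0.07124291 0.016     ]
```

send_rows(dp=[[0,0.001,0],[0,0.001,0],[0,0.001,0],[0,0.001,0.003],[0,0.001,0.005],[0,0.001,0.005]], twist=[0,0,0,0,0,0], claw=0.5)

```text
t: 16.02
position: [0.4615, 0.0711, -0.0165]
tcp_rot: [[-0.978, -0.21, -0.0], [-0.21, 0.978, -0.0], [0.0, -0.0, -1.0]]
contact_force: [0.9, -0.0, 0.5]
opening: 0.0427
finger_force: 0.0
```

send_rows(dp=[[0,0,0],[0,0,0],[0,0,0],[0,0,0],[0,0,0]], twist=[0,0,0,0,0], claw=1)

```text
t: 16.65
position: [0.4617, 0.0712, -0.0161]
tcp_rot: [[-0.978, -0.21, 0.0], [-0.21, 0.978, 0.0], [-0.0, -0.0, -1.0]]
contact_force: [-0.7, 0.1, 6.3]
opening: 0.0104
finger_force: 40.3
```

```bash
python3 -c "
from h import *
print(r.state()['joint_positions'].round(2))"
```

```text
[-13.94  39.63  -2.59 133.64  13.83   6.95  72.46]
```

send_rows(dp=[[0,0,-0.02],[0,0,-0.04],[0,0,-0.075],[-0.071,0.343,-0.075],[-0.071,0.343,-0.075],[-0.071,0.343,-0.075],[-0.071,0.343,-0.075],[-0.071,0.343,-0.075]], twist=[0,0,0,0.181,0.181,0.181,0.181,0.181])

```text
t: 17.65
position: [0.459, 0.3857, 0.0586]
tcp_rot: [[-1.0, -0.031, 0.0], [-0.031, 1.0, -0.0], [-0.0, -0.0, -1.0]]
contact_force: [1.7, -0.0, -0.5]
opening: 0.0109
finger_force: 39.6
```

send_rows(dp=[[0,0,0],[0,0,0]], twist=[0,0])

```text
t: 17.9
position: [0.4589, 0.383, 0.0583]
tcp_rot: [[-1.0, -0.031, -0.001], [-0.031, 1.0, -0.001], [0.001, -0.001, -1.0]]
contact_force: [0.3, -0.8, -0.2]
opening: 0.0105
finger_force: 39.6
```

```bash
python3 - <<'E'
from h import *
d=shot('wrist','w8');s=r.state();print(s['position'],s['tcp_rot'].round(4).tolist(),s['joint_positions'].round(1))
E
```

```text
[0.45920722 0.3820844  0.05841834] [[-0.9996, -0.0298, -0.0006], [-0.0298, 0.9996, -0.0016], [0.0006, -0.0016, -1.0]] [-44.5  36.3  -1.1 115.    1.4  28.8  45.1]
```

View pics/w8.png

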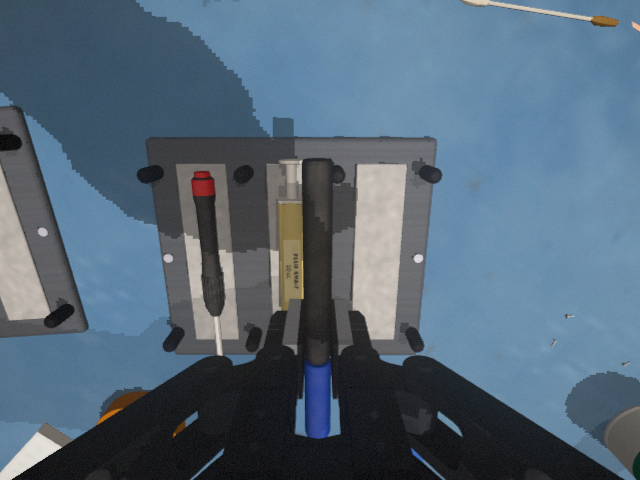

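send_rows(dp=[[-0.001,0.039,0],[-0.001,0.039,0],[-0.001,0.039,0.03],[-0.001,0.039,0.06],[-0.001,0.039,0.069],[-0.001,0.039,0.073],[-0.001,0.039,0.073],[-0.001,0.039,0.073]], twist=[0,0,0,0,0,0,0,0])

```text
t: 18.95
position: [0.4596, 0.423, -0.0133]
tcp_rot: [[-1.0, -0.031, 0.001], [-0.031, 1.0, 0.001], [-0.001, 0.001, -1.0]]
contact_force: [0.3, -0.4, -0.7]
opening: 0.0106
finger_force: 39.6
```

send_rows(dp=[[0,0,0],[0,0,0],[0,0,0],[0,0,0]], twist=[0,0,0,0], claw=0.5)

```text
t: 19.45
position: [0.4591, 0.4227, -0.0142]
tcp_rot: [[-1.0, -0.031, 0.0], [-0.031, 1.0, -0.0], [-0.0, -0.0, -1.0]]
contact_force: [-0.9, -0.4, -0.1]
opening: 0.0425
finger_force: 0.0
```

send_rows(dp=[[0,0,-0.04],[0,0,-0.09],[0.04,-0.055,-0.13],[0.04,-0.055,-0.16],[0.04,-0.055,-0.16],[0.04,-0.055,-0.16]], twist=[0,0,0,0,0,0])

```text
t: 20.2
position: [0.421, 0.3669, 0.1457]
tcp_rot: [[-1.0, -0.031, 0.0], [-0.031, 1.0, 0.001], [-0.0, 0.0, -1.0]]
contact_force: [0.2, 0.7, -0.8]
opening: 0.0428
finger_force: 0.0
```

```bash
python3 - <<'E'
from h import *
d=shot('wrist','w9')
hsv=cv2.cvtColor(d['image'],cv2.COLOR_RGB2HSV);H,S,V=[hsv[...,i].astype(int) for i in range(3)]
B=np.zeros((480,640),bool);B[:330]=1
rep(d,'yellow',B&(H>18)&(H<35)&(S>70)&(V>90),.0185,100)
rep(d,'blue',B&(H>112)&(H<130)&(S>150),.016,100)
rep(d,'red',B&((H<8)|(H>172))&(S>120),.016,80)
E
```

```text
yellow 2436 rect [0.3311 0.5877] size [0.042  0.0434] mean [0.3307 0.5876] ang 62.1 ends [0.3207 0.5688] [0.3409 0.6069]
yellow 1449 rect [0.4685 0.3682] size [0.0903 0.0164] mean [0.463  0.3682] ang 1.9 ends [0.4234 0.3669] [0.5136 0.3699]
red 1261 rect [0.2696 0.2087] size [0.0138 0.0826] mean [0.2701 0.2087] ang -75.7 ends [0.2599 0.2487] [0.2803 0.1687]
red 1016 rect [0.2946 0.2108] size [0.0824 0.0131] mean [0.294  0.2123] ang 86.0 ends [0.291  0.1696] [0.2968 0.2519]
red 174 rect [0.4166 0.314 ] size [0.0096 0.0123] mean [0.4164 0.314 ] ang -82.5 ends [0.4156 0.3206] [0.4172 0.3077]
```

View pics/w9.png

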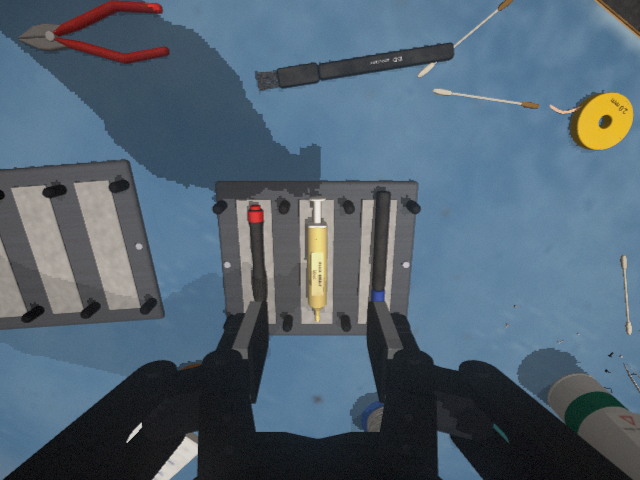

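```bash
python3 - <<'E'
from h import *
d=get_image('wrist');s=r.state();P=(s['position'],s['tcp_rot'])
for n,z,uv in(('drv',.0165,[(256,205),(258.5,255),(260.5,298)]),('mk',.016,[(383,192),(378.5,298)])):
    w=ray(d,uv,z,P)[:,:2];print(n,w.round(4).tolist(),np.degrees(np.arctan2(*(w[-1]-w[0])[::-1])))
E
```

```text
drv [[0.4058, 0.3149], [0.4502, 0.3162], [0.4917, 0.3173]] 1.6123001461541389
mk [[0.3915, 0.4203], [0.4884, 0.4247]] 2.614066383099195
```

send_rows(dp=[[0,0.06,-0.02],[0,0.12,-0.04],[0,0.18,-0.04],[0,0.22,-0.04],[0,0.22,-0.04],[0,0.22,-0.04]], twist=[0,0,0,0,0,0])

```text
t: 21.05
position: [0.4141, 0.5854, 0.184]
tcp_rot: [[-1.0, -0.031, -0.001], [-0.031, 1.0, -0.003], [0.001, -0.003, -1.0]]
contact_force: [-0.3, -0.1, -0.2]
opening: 0.0426
finger_force: 0.0
```

```bash
python3 - <<'E'
from h import *
d=shot('top','t9');e=shot('side','s9')
a=d['image'][175:290,185:315];b=e['image'][175:260,245:365]
cv2.imwrite('pics/c9.png',np.hstack([cv2.resize(x,(400,354),interpolation=cv2.INTER_CUBIC) for x in(a,b)])[:,:,::-1])
E
```

```text
(no output)
```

View pics/c9.png

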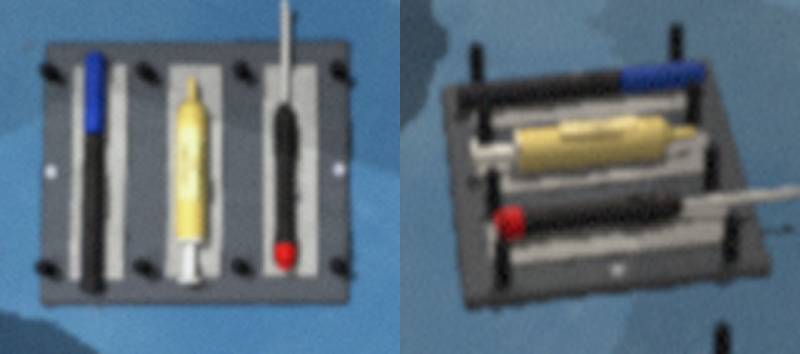

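```bash
python3 -c "
from rig import workorder
print(workorder.hand_in())"
```

```text
the job is handed in; nothing more can be done
None
```

The three tools now lie flat in the new rack in reverse order (marker left, syringe middle, screwdriver right), released, within about 3 mm of slot centre by the wrist camera, and the job is handed in at about 21 s of the 72 s allowed; no verdict was shown.

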